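# Clear the doorway of a carrying hutch and drop its latch

## Robot

A 6-joint arm with a two-finger parallel gripper is mounted at the origin on the work surface. World frame = base frame: x ahead of the robot, y to its left, z up, the work surface at z = 0. Lengths are in m, angles in degrees, forces in N, time in s.
With the tool pointing down it reaches from about 0.375 to 0.9 m from the base axis. Payload 3.1 kg.
Tool frame: the origin (TCP) lies on the centre line of the jaws, within the pads' length; the fingertips stand 8 mm ahead of it and the grasp point (between the pads) lies 11 mm behind it (bot.tip_extent is the distance from the TCP to the fingertips, in m); z points along the fingers, y is the line along which they close (so a half turn about z gives the same grasp; the last joint's range is limited). The gripper opens to 87 mm and grips with 3 to 60 N. Pads are 19 mm wide; open, the fingers measure 117 mm over their backs; the gripper's body (75 mm by 190 mm) begins 51 mm behind the grasp point.
Start: joints at [56.408, 30.224, 82.088, -0, 67.689, -10.227], TCP at [0.248, 0.574, 0.231] pointing down, gripper open.
Joint ranges: [-176.69, 176.69], [-43.24, 126.21], [12.49, 139.97], [-82, 262], [0, 151.66], [-163.58, 163.58]. Speed limits (degrees/s): [159.86, 159.86, 180, 180, 180, 180].

## Interface

Orientations are given as a 3x3 rotation matrix whose columns are the frame's x, y, z axes.
In Python, from rig import bot, vision, workorder gives the robot as it stands.
- The arm moves only by the shell command python3 -m handwheel 'ROWS'. ROWS is JSON, a list of rows, each an object with "delta_rot": the turn, a rotation vector about the tool's x, y, z in rad, a list of three; "xyz": the shift along the tool's x, y, z in mm, a list of three; "hand": the closure, from -1 (fully open) to 1 (shut). A call has exactly 5 rows; each row is the pose to reach, as a shift and turn from the pose commanded when the call began, along the tool's axes at that moment; what a row does not reach only later rows make up. A row lasts 1/8 s, in which the tool goes at most 62.5 mm and 10.7 degrees, less where a joint would pass 70% of its speed; a pose out of reach is approached as far as the arm can. A call with a gripper value outside its range is refused whole. The fingers move at their own pace and stop on an object; the grip force is fixed at half the most. Time passes only in rows, so rows that repeat a pose let the fingers close, or fill a call up. It gives the time, the measured TCP pose, the force, the opening and the grip force at its end, in the units of the state.
- bot.read_state(): the state, without advancing time (a new reading comes with each control period).
- vision.capture(name): name is "side" or "top" or "wrist"; returns the picture (420x560x3 uint8, red, green, blue); there is no depth.
- vision.camera_model(name): a dict with "camera_matrix" (3x3 intrinsics, pixels), "dist_coeffs" ([k1, k2, p1, p2, k3] as OpenCV has them; the pictures are not rectified), "camera_from_world" (4x4, takes a point from world to camera coordinates). Camera axes: x right, y up, looking along -z (the intrinsics and any distortion apply to the point x, -y, -z); pixel columns grow to the right and rows downward; lengths in m; the calibration is good to about 2 mm. A picture is of the moment at which its call begins: read the wrist's pose just before it. camera_model takes no time and is no camera call; for the wrist camera it gives the pose at the moment of the call.
- workorder.hand_in(): hands the job in; it is judged then, once.
The state is a dict: "time_s": time; "joint_positions": joint angles; "qvel": joint speeds; "tau": joint torques, N m; "position": TCP position; "tcp_rot": TCP orientation; "force": force on the tool from outside, world axes, zero at the start; "moment": the same for the moment, N m; "opening": opening from 0.0 (shut) to 1.0 (fully open); "grasp_force": force on a finger pad.
Only numpy, scipy, OpenCV 4.12 (cv2) and the standard library are available. Lean on these libraries where they do the work, as an engineer would, in place of code of your own. Each camera call takes 0.05 s, during which the arm holds its last target. There are 200 camera calls.

## Task

The carrying hutch on the bench is finished and must be latched before it goes out. Pick up the offcut that lies in the way of its door and put it in the offcut tray; then lift the latch bar, swing the door shut with the bar passing over the keeper, and let the bar drop right down into the keeper's notch. Leave the plane, the mallet and the jar where they are.

Things in the scene. Friction and masses are not known exactly. Their poses are not given: they have to be found in the camera images.
- hutch: Wooden carrying hutch (sizes in mm), fixed on the bench, 440 wide, 200 deep, 290 high: pine front, green roof, steel handle on top. Origin: centre of its underside; x from front to back, y to the left as you face its front, z up. Its front face, flush with the shut door, is at x = -120; the roof's front edge overhangs to x = -150, 275 above the bench. The door is in the right-hand part.
- door_hinge (a point): Point on the door's upright hinge axis, 150 above the bench (hutch frame: x = -120, y = 52). The door, a pine frame with steel bars, is 230 wide from hinge axis to free edge, 20 thick, and spans 22 to 250 above the bench. Shut, it runs from the hinge towards the hutch's -y.
- door (a joint): Angle of the door on its hinge: 0 shut (against its stop), growing as the free edge swings out to the front, at most 1.5 rad. Shutting turns it anticlockwise seen from above. It stays where it is left (hinge friction about 0.1 N m) and weighs 0.7 kg.
- latch_pivot (a point): Pivot of the steel latch bar on the door's front, 9 off its face, 105 from the hinge axis, 150 above the bench; the axis is square to the door. The bar is 172 long, 22 high, 8 thick, stands 5 off the door's face and runs from the pivot 157 towards and 32 past the door's free edge.
- latch (a joint): Angle of the latch bar on its pivot: 0 level, as when home in the notch with the door shut; positive with the tip lifted, at most 0.45 rad; it hangs at -0.05 while the door is open. The bar weighs 0.25 kg (centre about 70 from the pivot) and falls freely by its own weight.
- latch_knob (a point): Centre of the black ball knob, 32 in diameter, on a 10 thick, 34 long stem square to the bar: 47 out from the door's face and 75 from the pivot towards the free edge, so with the bar level 180 from the hinge axis along the door and 150 above the bench. It rises by 75 x sin(latch angle).
- latch_tip (a point): Middle of the free end of the latch bar, 157 from its pivot.
- keeper_notch (a point): Middle of the notch floor of the dark steel keeper on the stile right of the door (hutch frame: x = -129, y = -197, 139 above the bench). The notch, open at the top, is 18 from stile to lip; the lip in front of it is 5 thick, 30 wide and rises 16 above the floor. The bar passes over the lip when lifted over about 0.13 rad; with the door shut it drops behind the lip onto the floor.
- offcut: Loose square pine offcut, 150 x 45 x 45, 0.1 to 0.2 kg, lying on the bench in front of the hutch with one end in the sweep of the open door. Origin: centre of its underside, x along its length.
- offcut_center (a point): Centre of the pine offcut.
- tray: Open plywood offcut tray, fixed on the bench, 260 (its x) by 190 (its y), 55 high, walls and floor 9 thick; two low slips of wood (18 and 12 high, 20 wide) lie fixed along its long walls, leaving about 130 clear between them. Origin: centre of its underside.
- plane: Bystander: small steel smoothing plane with dark wooden handles, 200 long, 55 wide, 90 high, standing on its sole; origin under its centre.
- mallet: Bystander: joiner's wooden mallet lying on the bench, about 320 long, head 130 x 75 x 55; origin on the bench under the middle of its head.
- jar: Bystander: amber glass jar with a steel cap, 72 in diameter, 100 high; origin under its centre.
Mind the look-alikes: they are no part of the job. Of the things that look like the offcut, the largest one is meant.

How it is judged:
By the outcome, as a careful person would: the job done as asked, in the order asked, and still so for the second after the job is handed in, with the robot touching nothing.
It also fails if it takes over 61 s, if anything falls off the work surface, if the arm or the gripper's body presses on something with over 40 N, if the wrist force passes 120 N, or if a joint passes its speed limit or range.

## Working session

There is one attempt and no reset: what is moved stays moved. The work goes in short steps, Python scripts to look and compute and a shell command to move; the robot and the scene stay as the last step left them, time stands still between calls to the robot, and variables do not carry over. Pictures are saved under pics/ and viewed, at most 10 in all, crops included, and the job is handed in when it is done.

```bash
mkdir -p pics; ls; python3 - <<'E'
from rig import bot,vision,workorder
import cv2
for n in ("side","top"):
    im=vision.capture(n); cv2.imwrite(f"pics/{n}0.png",im[:,:,::-1])
    m=vision.camera_model(n); print(n,m)
s=bot.read_state(); print(s)
E
```

```text
pics
side {'camera_matrix': array([[390.5875597 ,   0.        , 278.99948733],
       [  0.        , 390.5875597 , 210.95156643],
       [  0.        ,   0.        ,   1.        ]]), 'dist_coeffs': array([0.01050891, 0.        , 0.        , 0.        , 0.        ]), 'camera_from_world': array([[ 0.87520395, -0.48358308, -0.01286307, -0.51260447],
       [ 0.26789096,  0.46235404,  0.84525924, -0.24037877],
       [-0.40280577, -0.74322012,  0.53420162, -1.07005327],
       [ 0.        ,  0.        ,  0.        ,  1.        ]])}
top {'camera_matrix': array([[458.46065358,   0.        , 279.20406918],
       [  0.        , 458.46065358, 212.241919  ],
       [  0.        ,   0.        ,   1.        ]]), 'dist_coeffs': array([-0.11051071,  0.        ,  0.        ,  0.        ,  0.        ]), 'camera_from_world': array([[ 0.00837442, -0.99959053, -0.02736143,  0.00977515],
       [ 0.99547661,  0.00574412,  0.09483311, -0.58233827],
       [-0.09463711, -0.02803184,  0.9951171 , -1.14931112],
       [ 0.        ,  0.        ,  0.        ,  1.        ]])}
{'time_s': 0.1, 'joint_positions': array([ 5.64088044e+01,  3.02749541e+01,  8.21474948e+01, -3.32086417e-03,
        6.76873374e+01, -1.02267839e+01]), 'qvel': array([-0.00628156, -0.08534029, -0.16243801, -0.06584757, -0.07524759,
        0.06252343]), 'tau': array([-3.31436822e-04, -4.40985739e+01, -1.77150697e+01,  6.35159668e-02,
        5.33235376e-02, -3.63819481e-05]), 'position': array([0.2474941 , 0.57323166, 0.22966396]), 'tcp_rot': array([[-9.18009731e-01,  3.96556557e-01, -1.01545908e-03],
       [ 3.96557753e-01,  9.18008336e-01, -1.62581483e-03],
       [ 2.87472372e-04, -1.89520201e-03, -9.99998163e-01]]), 'force': array([-0.70597063, -0.23744117,  0.64480111]), 'moment': array([ 0.01175233, -0.0212865 ,  0.00102234]), 'grasp_force': 0.0, 'opening': 0.9971794651182204}
```

View pics/side0.png

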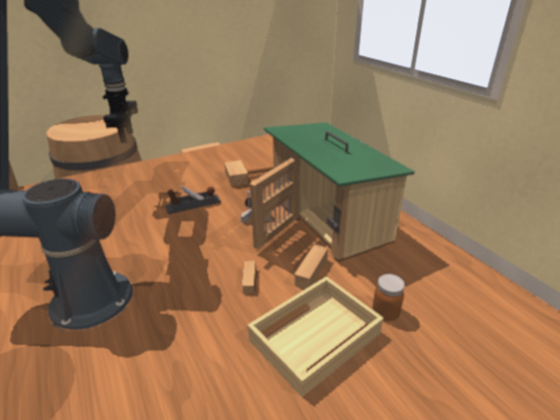

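View pics/top0.png

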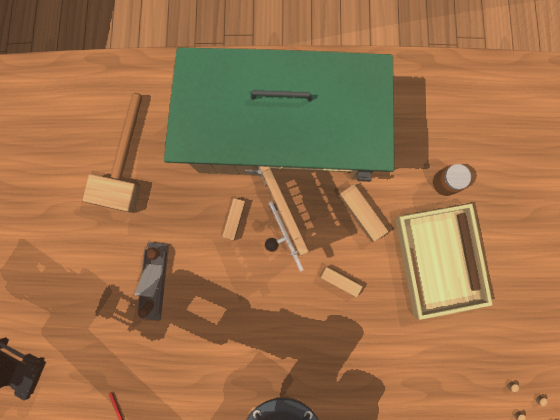

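The side view shows the open door at (275,205), the largest offcut at (312,263) and the tray at (315,330). The top view shows the hinge near (263,170), the door's free end at (303,250), the knob at (272,244), the large offcut at (364,212) and the tray at (445,262). The smaller look-alikes are at (233,218) and (342,281).

```bash
cat > h.py <<'E'
import numpy as np, cv2
from rig import bot,vision,workorder
def ray(n,px,m=None):
    m=m or vision.camera_model(n)
    u=cv2.undistortPoints(np.array([[px]],float),m["camera_matrix"],m["dist_coeffs"])[0,0]
    T=m["camera_from_world"];R=T[:3,:3]
    return -R.T@T[:3,3], R.T@np.array([u[0],-u[1],-1.])
def cast(n,px,z,m=None):
    o,d=ray(n,px,m); return o+d*(z-o[2])/d[2]
def proj(n,P,m=None):
    m=m or vision.camera_model(n);T=m["camera_from_world"];c=T[:3,:3]@np.array(P)+T[:3,3]
    return cv2.projectPoints(np.array([[c[0],-c[1],-c[2]]]),np.zeros(3),np.zeros(3),m["camera_matrix"],m["dist_coeffs"])[0][0,0]
def tri(n1,p1,n2,p2):
    o1,d1=ray(n1,p1);o2,d2=ray(n2,p2)
    t=np.linalg.lstsq(np.c_[d1,-d2],o2-o1,rcond=None)[0]
    a,b=o1+t[0]*d1,o2+t[1]*d2; return (a+b)/2,np.linalg.norm(a-b)
E
python3 - <<'E'
from h import *
np.set_printoptions(precision=4,suppress=True)
im=cv2.imread("pics/top0.png");hsv=cv2.cvtColor(im,cv2.COLOR_BGR2HSV)
for p in [(364,212),(342,281),(440,290),(380,260),(445,262),(300,100),(272,244),(287,215)]: print(p,hsv[p[1],p[0]])
# roof
g=cv2.inRange(hsv,(50,60,20),(90,255,255))
c=max(cv2.findContours(g,0,2)[0],key=cv2.contourArea);r=cv2.minAreaRect(c)
q=cv2.approxPolyDP(c,8,True)[:,0]
for p in q: print("roof",p,cast("top",p,.29))
cv2.imwrite("pics/crop0.png",cv2.resize(im[150:330,200:500],None,fx=2.66,fy=2.66,interpolation=cv2.INTER_CUBIC))
E
```

```text
(364, 212) [ 14 123 215]
(342, 281) [ 15 120 217]
(440, 290) [ 31  72 220]
(380, 260) [ 12 147 201]
(445, 262) [ 28  83 219]
(300, 100) [ 66  89 121]
(272, 244) [13 89 66]
(287, 215) [ 14 125 212]
roof [177  48] [0.9061 0.2264 0.29  ]
roof [165 161] [0.6613 0.2411 0.29  ]
roof [393 169] [ 0.6461 -0.2219  0.29  ]
roof [391  55] [ 0.8887 -0.2244  0.29  ]
```

View pics/crop0.png

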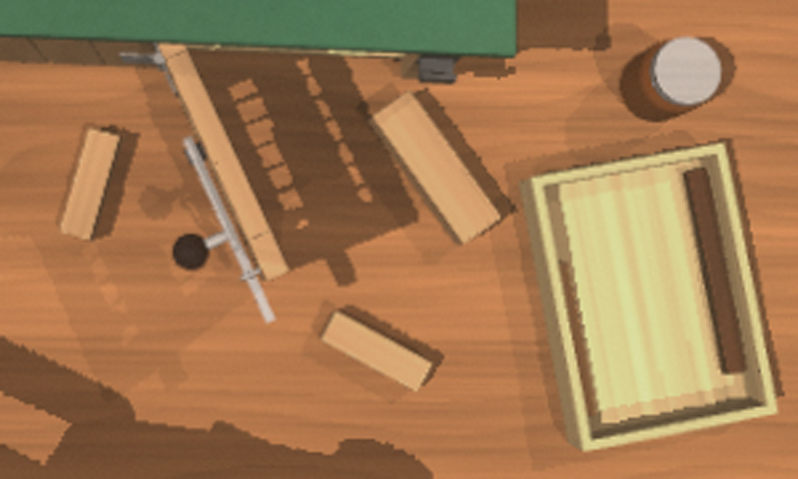

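The close view shows the large offcut with corners near crop (372,118), (413,92), (504,213), (465,243). The door's free end is at (275,273), the knob at (191,251), the bar tip at (269,320) and the keeper at (437,68).

```bash
python3 - <<'E'
from h import *
np.set_printoptions(precision=4,suppress=True)
f=lambda p:(p[0]/2.66+200-.3,p[1]/2.66+150-.3)
C=[cast("top",f(p),.045) for p in [(372,118),(413,92),(504,213),(465,243)]]
for p in C:print("off",p)
c=np.mean(C,0);d=(C[2]+C[3]-C[0]-C[1])[:2];print(c,np.linalg.norm(d)/2,np.degrees(np.arctan2(d[1],d[0])),np.linalg.norm(C[1]-C[0]))
T=[cast("top",f(p),.055) for p in [(524,182),(727,142),(777,410),(587,450)]]
for p in T:print("tray",p)
print(np.mean(T,0), [np.linalg.norm(T[i]-T[i-1]) for i in range(4)])
k=cast("top",f((191,251)),.146);print("knob",k)
print("tip",cast("top",f((269,320)),.153))
o=cast("top",f((262,280)),.25);i=cast("top",f((288,268)),.25);print("free end outer,inner",o,i)
a=cast("top",f((160,45)),.25);b=cast("top",f((185,45)),.25);print("door near hinge outer/inner",a,b)
ob=np.array([.8036,.0046,0]);y=np.radians(-1.88);R=np.array([[np.cos(y),-np.sin(y),0],[np.sin(y),np.cos(y),0],[0,0,1]])
h=ob+R@[-.12,.052,.15];print("hinge",h);n=ob+R@[-.129,-.197,.139];print("notch",n,proj("top",n),proj("side",n))
v=o-h;print("door len",np.linalg.norm(v[:2]),np.degrees(np.arctan2(v[1],v[0])), "knob r",np.linalg.norm((k-h)[:2]))
print("hinge px",proj("top",h+[0,0,.1]),proj("side",h+[0,0,.1]),proj("side",h+[0,0,-.128]))
print("jar",cast("top",f((687,70)),.1),"small",cast("top",f((375,352)),.03))
print(vision.camera_model("wrist")["camera_from_world"])
E
```

```text
off [ 0.6278 -0.1393  0.045 ]
off [ 0.6531 -0.1786  0.045 ]
off [ 0.5378 -0.2643  0.045 ]
off [ 0.5093 -0.2269  0.045 ]
[ 0.582  -0.2023  0.045 ] 0.14550731204710873 -143.46975181757273 0.04679193624271252
tray [ 0.5666 -0.2815  0.055 ]
tray [ 0.6058 -0.4783  0.055 ]
tray [ 0.3524 -0.5212  0.055 ]
tray [ 0.3167 -0.3385  0.055 ]
[ 0.4604 -0.4049  0.055 ] [np.float64(0.25633407945463016), np.float64(0.2006526792747558), np.float64(0.2570235566160816), np.float64(0.18615024595883362)]
knob [0.4975 0.0276 0.146 ]
tip [ 0.4391 -0.0398  0.153 ]
free end outer,inner [ 0.4729 -0.0323  0.25  ] [ 0.4823 -0.0524  0.25  ]
door near hinge outer/inner [0.6574 0.0492 0.25  ] [0.6574 0.0294 0.25  ]
hinge [0.6854 0.0605 0.15  ]
notch [ 0.6682 -0.1881  0.139 ] [364.3853 171.7126] [335.0281 221.6569]
door len 0.23189408636907122 -156.41197969711288 knob r 0.19068739985713068
hinge px [254.6955 153.5893] [296.0111 154.249 ] [295.336  213.8405]
jar [ 0.6669 -0.4248  0.1   ] small [ 0.4057 -0.1431  0.03  ]
[[ 0.3963  0.9181 -0.0007 -0.6252]
 [-0.8832  0.381  -0.2734  0.0334]
 [-0.2507  0.1089  0.9619 -0.3896]
 [ 0.      0.      0.      1.    ]]
```

```bash
cat >> h.py <<'E'
from scipy.spatial.transform import Rotation as Ro
np.set_printoptions(precision=4,suppress=True)
def down(yawy):
    a=np.radians(yawy);y=np.array([np.cos(a),np.sin(a),0]);z=np.array([0,0,-1.]);return np.c_[np.cross(y,z),y,z]
def go(pos,R):
    s=bot.read_state();T=np.array(s["tcp_rot"])
    print("t",s["time_s"],"pos",s["position"],"F",s["force"],"open",s["opening"])
    print("xyz mm",(T.T@(np.array(pos)-s["position"])*1000).round(1),"rot",Ro.from_matrix(T.T@R).as_rotvec().round(4))
E
python3 - <<'E'
from h import *
go([.2475,.5732,.33],down(66.6)); go([.566,-.214,.33],down(-53.5))
E
```

```text
t 0.1 pos [0.2475 0.5732 0.2297] F [-0.706  -0.2374  0.6448] open 0.9971794651182204
xyz mm [   0.    -0.2 -100.3] rot [-0.0019 -0.0003  0.0006]
t 0.1 pos [0.2475 0.5732 0.2297] F [-0.706  -0.2374  0.6448] open 0.9971794651182204
xyz mm [-604.5 -596.6  -99.4] rot [-0.0014  0.0018  2.0968]
```

```bash
python3 -m handwheel '[{"xyz":[0,0,-60],"delta_rot":[0,0,0.18],"hand":-1},{"xyz":[-40,-40,-100],"delta_rot":[0,0,0.36],"hand":-1},{"xyz":[-83,-82,-100],"delta_rot":[0,0,0.54],"hand":-1},{"xyz":[-126,-124,-100],"delta_rot":[0,0,0.72],"hand":-1},{"xyz":[-169,-166,-100],"delta_rot":[0,0,0.9],"hand":-1}]'
python3 -c "
from h import *
go([.566,-.214,.33],down(-53.5))"
```

```text
time_s: 0.72
position: [0.3374, 0.3524, 0.3305]
tcp_rot: [[-0.255, 0.967, 0.0], [0.967, 0.255, -0.0], [-0.0, 0.0, -1.0]]
force: [0.7, 0.2, 0.4]
opening: 1.004
grasp_force: 0.0
t 0.725 pos [0.3374 0.3524 0.3305] F [0.6539 0.1929 0.3714] open 1.0040484352508579
xyz mm [-606.    76.8    0.6] rot [0.0003 0.0002 1.1914]
```

```bash
python3 -m handwheel '[{"xyz":[-60,8,0],"delta_rot":[0,0,0.15],"hand":-1},{"xyz":[-120,15,0],"delta_rot":[0,0,0.3],"hand":-1},{"xyz":[-180,23,0],"delta_rot":[0,0,0.45],"hand":-1},{"xyz":[-240,30,0],"delta_rot":[0,0,0.6],"hand":-1},{"xyz":[-300,38,0],"delta_rot":[0,0,0.75],"hand":-1}]'
python3 -c "
from h import *
go([.566,-.214,.25],down(-53.5))"
```

```text
time_s: 1.35
position: [0.452, 0.0727, 0.3304]
tcp_rot: [[0.472, 0.881, -0.0], [0.881, -0.472, 0.0], [0.0, -0.0, -1.0]]
force: [0.5, 1.0, 0.9]
opening: 1.003
grasp_force: 0.0
t 1.35 pos [0.452  0.0727 0.3304] F [0.5395 1.0229 0.8642] open 1.0025217650429206
xyz mm [-198.8  236.    80.3] rot [-0.0003 -0.0001  0.4417]
```

```bash
python3 -m handwheel '[{"xyz":[-39,46,0],"delta_rot":[0,0,0.11],"hand":-1},{"xyz":[-78,92,0],"delta_rot":[0,0,0.22],"hand":-1},{"xyz":[-117,138,0],"delta_rot":[0,0,0.33],"hand":-1},{"xyz":[-156,185,20],"delta_rot":[0,0,0.44],"hand":-1},{"xyz":[-195,231,50],"delta_rot":[0,0,0.44],"hand":-1}]'
python3 - <<'E'
from h import *
m=vision.camera_model("wrist");im=vision.capture("wrist");np.save("w1.npy",m);cv2.imwrite("pics/w1.png",im[:,:,::-1])
go([.566,-.214,.02],down(-53.5))
for P in [(.582,-.2023,.045),(.6278,-.1393,.045),(.5378,-.2643,.045)]: print(proj("wrist",P,m))
E
```

```text
time_s: 1.98
position: [0.5635, -0.2027, 0.2834]
tcp_rot: [[0.801, 0.599, 0.002], [0.599, -0.801, -0.001], [0.001, 0.002, -1.0]]
force: [1.0, 0.4, 0.0]
opening: 1.001
grasp_force: 0.0
t 2.025 pos [ 0.5642 -0.2092  0.2781] F [ 3.2234 -3.8005 -2.2259] open 0.9967064858293714
xyz mm [ -0.5   4.4 258.1] rot [0.002  0.0037 0.0021]
[289.3796 171.9713]
[268.8599 104.6619]
[308.1464 231.8968]
```

View pics/w1.png

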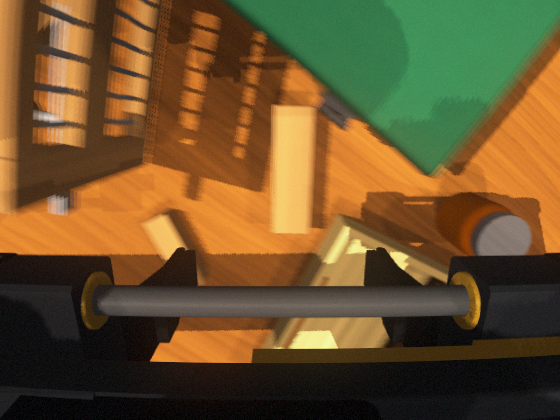

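The wrist view shows the offcut upright at corners (272,105), (315,106), (311,233), (271,233), with the tray below it and the keeper at (335,110).

```bash
python3 - <<'E'
from h import *
m=np.load("w1.npy",allow_pickle=True).item()
C=[cast("wrist",p,.045,m) for p in [(272,105),(315,106),(311,233),(271,233)]]
for c in C: print(c)
c=np.mean(C,0);d=C[3]+C[2]-C[0]-C[1];u=d/np.linalg.norm(d);print(c,np.linalg.norm(d)/2,np.degrees(np.arctan2(d[1],d[0])))
g=c+u*.02;print(g);go([g[0],g[1],.15],down(np.degrees(np.arctan2(d[1],d[0]))+90));go([g[0],g[1],.019],down(np.degrees(np.arctan2(d[1],d[0]))+90))
E
```

```text
[ 0.6296 -0.1423  0.045 ]
[ 0.6571 -0.1806  0.045 ]
[ 0.5388 -0.2679  0.045 ]
[ 0.5099 -0.2293  0.045 ]
[ 0.5838 -0.205   0.045 ] 0.14751184184619967 -143.7868528650933
[ 0.5677 -0.2169  0.045 ]
t 2.025 pos [ 0.5642 -0.2092  0.2781] F [ 3.2234 -3.8005 -2.2259] open 0.9967064858293714
xyz mm [ -1.3   7.9 128.2] rot [0.002  0.0037 0.0071]
t 2.025 pos [ 0.5642 -0.2092  0.2781] F [ 3.2234 -3.8005 -2.2259] open 0.9967064858293714
xyz mm [ -0.8   7.7 259.2] rot [0.002  0.0037 0.0071]
```

```bash
python3 -m handwheel '[{"xyz":[-1,8,50],"delta_rot":[0,0,0.007],"hand":-1},{"xyz":[-1,8,110],"delta_rot":[0,0,0.007],"hand":-1},{"xyz":[-1,8,170],"delta_rot":[0,0,0.007],"hand":-1},{"xyz":[-1,8,195],"delta_rot":[0,0,0.007],"hand":-1},{"xyz":[-1,8,195],"delta_rot":[0,0,0.007],"hand":-1}]'
python3 -c "
from h import *
go([.5677,-.2169,.019],down(-53.8))"
```

```text
time_s: 2.65
position: [0.5645, -0.2061, 0.0858]
tcp_rot: [[0.804, 0.595, -0.006], [0.595, -0.804, 0.003], [-0.003, -0.006, -1.0]]
force: [-0.3, -0.7, -0.8]
opening: 1.001
grasp_force: 0.0
t 2.65 pos [ 0.5645 -0.2061  0.0858] F [-0.2709 -0.6943 -0.7747] open 1.0008466464843018
xyz mm [-3.7 10.9 66.8] rot [-0.0061  0.0026  0.005 ]
```

```bash
python3 -m handwheel '[{"xyz":[-3,10,0],"delta_rot":[-0.006,0.003,0.005],"hand":-1},{"xyz":[-3,10,0],"delta_rot":[-0.006,0.003,0.005],"hand":-1},{"xyz":[-3,10,0],"delta_rot":[-0.006,0.003,0.005],"hand":-1},{"xyz":[-3,10,0],"delta_rot":[-0.006,0.003,0.005],"hand":-1},{"xyz":[-3,10,0],"delta_rot":[-0.006,0.003,0.005],"hand":-1}]'
python3 -c "
from h import *
go([.5677,-.2169,.019],down(-53.8))"
```

```text
time_s: 3.28
position: [0.5701, -0.2171, 0.0888]
tcp_rot: [[0.807, 0.591, 0.006], [0.591, -0.807, -0.003], [0.003, 0.006, -1.0]]
force: [-0.6, 1.0, -0.3]
opening: 0.996
grasp_force: 0.0
t 3.275 pos [ 0.5701 -0.2171  0.0888] F [-0.6112  0.9969 -0.3238] open 0.9963320276170244
xyz mm [-2.  -2.  69.8] rot [ 0.0063 -0.0032  0.0001]
```

```bash
python3 -m handwheel '[{"xyz":[-1,-1,40],"delta_rot":[0.003,-0.001,0],"hand":-1},{"xyz":[-1,-1,68],"delta_rot":[0.003,-0.001,0],"hand":-1},{"xyz":[-1,-1,68],"delta_rot":[0.003,-0.001,0],"hand":1},{"xyz":[-1,-1,68],"delta_rot":[0.003,-0.001,0],"hand":1},{"xyz":[-1,-1,68],"delta_rot":[0.003,-0.001,0],"hand":1}]'
python3 -c "
from h import *
go([.5677,-.2169,.019],down(-53.8))"
```

```text
time_s: 3.9
position: [0.57, -0.2177, 0.0219]
tcp_rot: [[0.807, 0.591, 0.006], [0.591, -0.807, -0.003], [0.003, 0.005, -1.0]]
force: [-0.3, 0.4, 0.0]
opening: 0.749
grasp_force: 0.0
t 3.9 pos [ 0.57   -0.2177  0.0219] F [-0.3052  0.3766  0.0365] open 0.7486816166888615
xyz mm [-1.4 -2.   2.9] rot [ 0.0055 -0.003   0.0001]
```

```bash
python3 -m handwheel '[{"xyz":[0,0,0],"delta_rot":[0,0,0],"hand":1},{"xyz":[0,0,0],"delta_rot":[0,0,0],"hand":1},{"xyz":[0,0,0],"delta_rot":[0,0,0],"hand":1},{"xyz":[0,0,0],"delta_rot":[0,0,0],"hand":1},{"xyz":[0,0,0],"delta_rot":[0,0,0],"hand":1}]'

```

```text
time_s: 4.53
position: [0.5683, -0.2164, 0.021]
tcp_rot: [[0.807, 0.591, 0.002], [0.591, -0.807, 0.0], [0.001, 0.001, -1.0]]
force: [-2.4, 3.0, 5.8]
opening: 0.517
grasp_force: 30.0
```

```bash
python3 -m handwheel '[{"xyz":[0,0,-30],"delta_rot":[0,0,0],"hand":1},{"xyz":[-10,0,-80],"delta_rot":[0,0,0],"hand":1},{"xyz":[-20,0,-120],"delta_rot":[0,0,0],"hand":1},{"xyz":[-50,20,-130],"delta_rot":[0,0,0.05],"hand":1},{"xyz":[-90,40,-130],"delta_rot":[0,0,0.12],"hand":1}]'
python3 -c "
from h import *
go([.4408,-.4089,.14],down(-78.5))"
```

```text
time_s: 5.15
position: [0.5208, -0.3039, 0.152]
tcp_rot: [[0.872, 0.49, 0.007], [0.49, -0.872, -0.005], [0.004, 0.008, -1.0]]
force: [0.2, 0.7, -1.6]
opening: 0.516
grasp_force: 30.0
t 5.15 pos [ 0.5208 -0.3039  0.152 ] F [ 0.1685  0.674  -1.5674] open 0.5156918902096096
xyz mm [-121.2   52.3   12. ] rot [ 0.0071 -0.0051  0.311 ]
```

```bash
python3 -m handwheel '[{"xyz":[-40,17,0],"delta_rot":[0.004,-0.002,0.1],"hand":1},{"xyz":[-80,35,0],"delta_rot":[0.004,-0.002,0.2],"hand":1},{"xyz":[-121,52,10],"delta_rot":[0.004,-0.002,0.31],"hand":1},{"xyz":[-121,52,10],"delta_rot":[0.004,-0.002,0.31],"hand":1},{"xyz":[-121,52,10],"delta_rot":[0.004,-0.002,0.31],"hand":1}]'
python3 - <<'E'
from h import *
m=vision.camera_model("wrist");im=vision.capture("wrist");cv2.imwrite("pics/w2.png",im[:,:,::-1])
im=vision.capture("top");cv2.imwrite("pics/t2.png",cv2.resize(im[150:350,260:520,::-1],None,fx=3,fy=3))
go([.4408,-.4089,.030],down(-78.5))
E
```

```text
time_s: 5.78
position: [0.4395, -0.407, 0.1399]
tcp_rot: [[0.98, 0.2, 0.0], [0.2, -0.98, 0.002], [0.001, -0.002, -1.0]]
force: [0.2, 0.4, -2.3]
opening: 0.516
grasp_force: 30.0
t 5.875 pos [ 0.4402 -0.4063  0.1402] F [ 0.0577  0.2094 -2.0228] open 0.5120712450768518
xyz mm [ -0.    2.9 110.2] rot [-0.0018 -0.0007  0.0026]
```

View pics/t2.png

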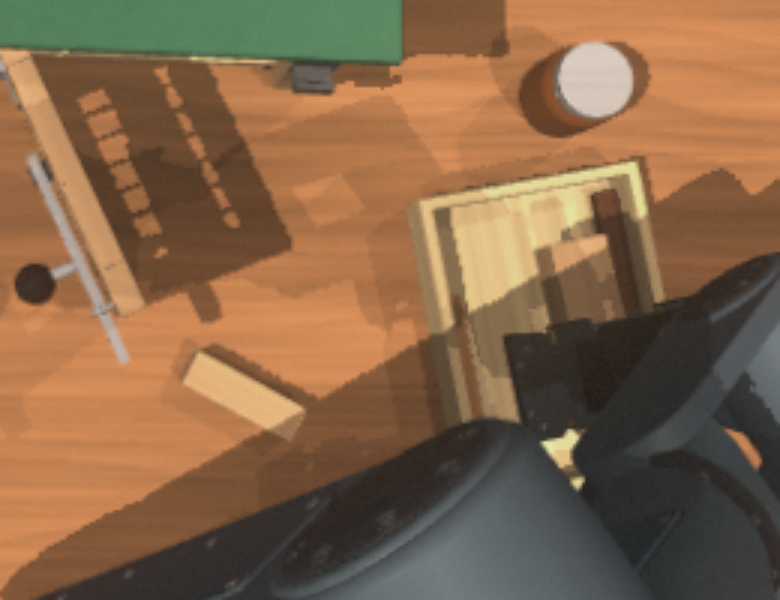

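The offcut is held above the tray and lines up with it: its far end is at crop (580,240), which comes to about the tray's middle once parallax is allowed for.

```bash
python3 -m handwheel '[{"xyz":[0,2,40],"delta_rot":[0,0,0],"hand":1},{"xyz":[0,2,80],"delta_rot":[0,0,0],"hand":1},{"xyz":[0,2,100],"delta_rot":[0,0,0],"hand":1},{"xyz":[0,2,107],"delta_rot":[0,0,0],"hand":1},{"xyz":[0,2,107],"delta_rot":[0,0,0],"hand":1}]'

```

```text
time_s: 6.5
position: [0.4408, -0.4084, 0.0335]
tcp_rot: [[0.979, 0.202, 0.001], [0.202, -0.979, 0.001], [0.001, -0.001, -1.0]]
force: [0.0, 0.1, -0.6]
opening: 0.517
grasp_force: 30.0
```

```bash
python3 -m handwheel '[{"xyz":[0,0,2],"delta_rot":[0,0,0],"hand":1},{"xyz":[0,0,2],"delta_rot":[0,0,0],"hand":-1},{"xyz":[0,0,2],"delta_rot":[0,0,0],"hand":-1},{"xyz":[0,0,2],"delta_rot":[0,0,0],"hand":-1},{"xyz":[0,0,2],"delta_rot":[0,0,0],"hand":-1}]'

```

```text
time_s: 7.12
position: [0.4401, -0.409, 0.0314]
tcp_rot: [[0.98, 0.2, 0.0], [0.2, -0.98, 0.002], [0.001, -0.001, -1.0]]
force: [-0.9, 0.6, 0.2]
opening: 0.882
grasp_force: 0.0
```

```bash
python3 -m handwheel '[{"xyz":[0,0,0],"delta_rot":[0,0,0],"hand":-1},{"xyz":[0,0,-50],"delta_rot":[0,0,0],"hand":-1},{"xyz":[0,0,-110],"delta_rot":[0,0,0],"hand":-1},{"xyz":[0,0,-170],"delta_rot":[0,0,0],"hand":-1},{"xyz":[0,0,-200],"delta_rot":[0,0,0],"hand":-1}]'

```

```text
time_s: 7.75
position: [0.4409, -0.4104, 0.2352]
tcp_rot: [[0.98, 0.2, 0.004], [0.2, -0.98, -0.003], [0.003, 0.004, -1.0]]
force: [-0.1, 0.3, 0.6]
opening: 1.002
grasp_force: 0.0
```

```bash
python3 - <<'E'
from h import *
im=cv2.imread("pics/top0.png")
g=cv2.cvtColor(im,cv2.COLOR_BGR2GRAY)
def blob(x0,x1,y0,y1,th):
    m=(g[y0:y1,x0:x1]<th).astype(np.uint8);n,l,s,c=cv2.connectedComponentsWithStats(m)
    for i in range(1,n):
        if s[i,4]>20: print(s[i]+[x0,y0,0,0,0],c[i]+[x0,y0])
blob(262,284,234,256,60)
blob(350,380,165,185,90)
print("lip front",cast("top",(364,180),.155),cast("top",(364,180),.12))
s=cv2.imread("pics/side0.png");cv2.imwrite("pics/sc.png",cv2.resize(s[150:280,215:365],None,fx=4,fy=4,interpolation=cv2.INTER_CUBIC))
st=bot.read_state();m=vision.camera_model("wrist");T=m["camera_from_world"];cc=-T[:3,:3].T@T[:3,3]
print("cam in tool",st["tcp_rot"].T@(cc-st["position"]),"axis",st["tcp_rot"].T@(-T[2,:3]),st["joint_positions"])
w=cv2.imread("pics/w1.png")
E
```

```text
[265 238  13  13 125] [271.096 244.08 ]
[350 169  30  13 227] [364.8194 173.9075]
lip front [ 0.6459 -0.1844  0.155 ] [ 0.6517 -0.1899  0.12  ]
cam in tool [ 0.0753 -0.0006 -0.1537] axis [-0.2714 -0.0004  0.9625] [-53.6     28.0528  85.3744   0.076   66.3032  24.806 ]
```

View pics/sc.png

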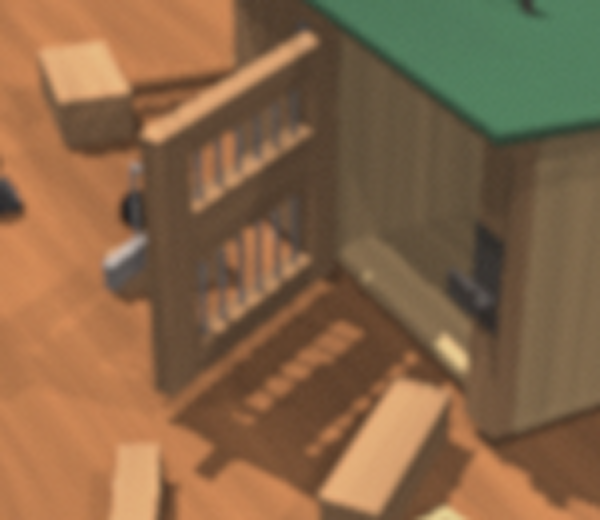

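The side crop shows the open door, the keeper's lip at crop (478,290), and only a sliver of the knob at (133,210) behind the door. So I'll take the knob from the top view and check it from the wrist.

```bash
cat >> h.py <<'E'
H0=np.array([.6815,.0605,.15]); YH=-91.88
def dn(th):
    a=np.radians(YH)-th;d=np.array([np.cos(a),np.sin(a),0]);return d,np.array([d[1],-d[0],0])
def grasp_rot(th,pitch=45):
    d,n=dn(th);p=np.radians(pitch);z=-n*np.cos(p)+np.array([0,0,-np.sin(p)]);x=-n*np.sin(p)+np.array([0,0,np.cos(p)])
    return np.c_[x,np.cross(z,x),z]
E
python3 - <<'E'
from h import *
k=cast("top",(271.1,244.1),.146);print("knob",k)
v=(k-H0)[:2];th=np.radians(YH)-np.arctan2(v[1],v[0])-np.arctan(47/180);print(np.linalg.norm(v),th)
th=1.11;R=grasp_rot(th);print(R);pre=k+R[:,2]*(.011-.12);print("pre",pre)
go([.44,.0,.40],R);go([pre[0],pre[1],.40],R)
E
```

```text
knob [0.4974 0.0286 0.146 ]
0.1868090224156659 1.110768640509108
[[ 0.2935 -0.9098  0.2935]
 [-0.6433 -0.415  -0.6433]
 [ 0.7071 -0.     -0.7071]]
pre [0.4655 0.0987 0.2231]
t 7.75 pos [ 0.4409 -0.4104  0.2352] F [-0.0816  0.3376  0.5698] open 1.0016075470269667
xyz mm [  81.9 -401.6 -166. ] rot [-0.525   0.656   1.2705]
t 7.75 pos [ 0.4409 -0.4104  0.2352] F [-0.0816  0.3376  0.5698] open 1.0016075470269667
xyz mm [ 126.6 -493.2 -166.2] rot [-0.525   0.656   1.2705]
```

```bash
python3 -m handwheel '[{"xyz":[0,-10,-60],"delta_rot":[0,0,0],"hand":-1},{"xyz":[10,-50,-110],"delta_rot":[-0.05,0.06,0.12],"hand":-1},{"xyz":[20,-95,-150],"delta_rot":[-0.1,0.125,0.24],"hand":-1},{"xyz":[30,-150,-165],"delta_rot":[-0.15,0.19,0.365],"hand":-1},{"xyz":[45,-210,-165],"delta_rot":[-0.21,0.26,0.5],"hand":-1}]'
python3 -c "
from h import *
R=grasp_rot(1.11)
go([.4655,.0987,.40],R);print(bot.read_state()['joint_positions'])"
```

```text
time_s: 8.38
position: [0.4421, -0.1988, 0.3988]
tcp_rot: [[0.919, -0.311, 0.242], [-0.262, -0.941, -0.214], [0.295, 0.133, -0.946]]
force: [1.0, 0.4, -0.5]
opening: 1.003
grasp_force: 0.0
t 8.375 pos [ 0.4421 -0.1988  0.3988] F [ 0.9867  0.3617 -0.5257] open 1.0026611796242493
xyz mm [ -56.1 -287.1  -59.2] rot [-0.3197  0.4     0.7743]
[-36.4264   1.2331  98.9852  -1.8615  60.9845  71.3355]
```

```bash
python3 -m handwheel '[{"xyz":[-11,-55,-12],"delta_rot":[-0.055,0.07,0.13],"hand":-1},{"xyz":[-22,-110,-24],"delta_rot":[-0.11,0.14,0.26],"hand":-1},{"xyz":[-33,-165,-36],"delta_rot":[-0.165,0.21,0.39],"hand":-1},{"xyz":[-43,-220,-48],"delta_rot":[-0.22,0.28,0.52],"hand":-1},{"xyz":[-53,-270,-59],"delta_rot":[-0.275,0.34,0.66],"hand":-1}]'
python3 -c "
from h import *
R=grasp_rot(1.11)
go([.4655,.0987,.40],R);print(bot.read_state()['joint_positions'])"
```

```text
time_s: 9.0
position: [0.4543, -0.0136, 0.3966]
tcp_rot: [[0.627, -0.719, 0.3], [-0.561, -0.683, -0.467], [0.541, 0.125, -0.832]]
force: [0.7, 0.2, -0.3]
opening: 0.998
grasp_force: 0.0
t 9.0 pos [ 0.4543 -0.0136  0.3966] F [ 0.7181  0.2269 -0.2961] open 0.9981202180349441
xyz mm [-54.1 -84.4 -52. ] rot [-0.1126  0.1861  0.3357]
[  2.2333   2.4056 103.5962 -33.5245  60.0236 150.1052]
```

```bash
sed -i 's/return np.c_\[x,np.cross(z,x),z\]/x=-x; return np.c_[x,np.cross(z,x),z]/' h.py; python3 -c "
from h import *
R=grasp_rot(1.11)
go([.4655,.0987,.38],R)"
```

```text
t 9.0 pos [ 0.4543 -0.0136  0.3966] F [ 0.7181  0.2269 -0.2961] open 0.9981202180349441
xyz mm [-65.  -86.9 -35.3] rot [-0.2631 -0.1591 -2.7897]
```

```bash
python3 -m handwheel '[{"xyz":[-20,-30,-20],"delta_rot":[-0.017,-0.01,-0.18],"hand":-1},{"xyz":[-40,-60,-35],"delta_rot":[-0.034,-0.02,-0.36],"hand":-1},{"xyz":[-65,-87,-35],"delta_rot":[-0.05,-0.03,-0.54],"hand":-1},{"xyz":[-65,-87,-35],"delta_rot":[-0.068,-0.04,-0.72],"hand":-1},{"xyz":[-65,-87,-35],"delta_rot":[-0.085,-0.05,-0.9],"hand":-1}]'
python3 -m handwheel '[{"xyz":[0,0,0],"delta_rot":[0,0,-0.18],"hand":-1},{"xyz":[0,0,0],"delta_rot":[0,0,-0.36],"hand":-1},{"xyz":[0,0,0],"delta_rot":[0,0,-0.54],"hand":-1},{"xyz":[0,0,0],"delta_rot":[0,0,-0.72],"hand":-1},{"xyz":[0,0,0],"delta_rot":[0,0,-0.9],"hand":-1}]'
python3 -c "
from h import *
R=grasp_rot(1.11)
go([.4655,.0987,.223],R);print(bot.read_state()['joint_positions'])"
```

```text
time_s: 9.62
position: [0.4655, 0.0983, 0.3789]
tcp_rot: [[0.974, 0.042, 0.224], [0.157, -0.837, -0.524], [0.165, 0.546, -0.822]]
force: [0.5, -0.8, 0.2]
opening: 0.996
grasp_force: 0.0
time_s: 10.25
position: [0.4655, 0.0976, 0.3793]
tcp_rot: [[0.574, 0.788, 0.224], [0.753, -0.399, -0.524], [-0.323, 0.469, -0.822]]
force: [-0.7, -0.0, 0.0]
opening: 1.002
grasp_force: 0.0
t 10.25 pos [0.4655 0.0976 0.3793] F [-0.6637 -0.0395  0.0358] open 1.0020392085941068
xyz mm [ 51.4 -73.8 127.9] rot [-0.1008 -0.1577 -0.9829]
[ 18.8495  11.7485  95.6708 -36.3813  73.331   62.117 ]
```

Finish the turn and descend.

```bash
python3 -m handwheel '[{"xyz":[0,0,0],"delta_rot":[-0.018,-0.029,-0.18],"hand":-1},{"xyz":[0,0,0],"delta_rot":[-0.037,-0.057,-0.36],"hand":-1},{"xyz":[10,-15,25],"delta_rot":[-0.055,-0.086,-0.54],"hand":-1},{"xyz":[20,-30,50],"delta_rot":[-0.074,-0.115,-0.72],"hand":-1},{"xyz":[30,-44,76],"delta_rot":[-0.092,-0.144,-0.9],"hand":-1}]'
python3 -c "
from h import *
R=grasp_rot(1.11)
go([.4655,.0987,.223],R);print(bot.read_state()['joint_positions'])"
```

```text
time_s: 10.88
position: [0.4656, 0.0982, 0.2859]
tcp_rot: [[-0.22, 0.934, 0.283], [0.684, 0.355, -0.638], [-0.696, 0.053, -0.716]]
force: [-0.1, -0.1, 0.5]
opening: 1.0
grasp_force: 0.0
t 10.875 pos [0.4656 0.0982 0.2859] F [-0.0984 -0.059   0.4777] open 0.9999871417091637
xyz mm [44.1 -3.3 44.7] rot [-0.0079 -0.013  -0.0834]
[ 23.6137  21.4481 104.537  -50.3794  64.9179  31.039 ]
```

```bash
python3 -m handwheel '[{"xyz":[22,-2,22],"delta_rot":[-0.008,-0.013,-0.083],"hand":-1},{"xyz":[44,-3,44],"delta_rot":[-0.008,-0.013,-0.083],"hand":-1},{"xyz":[44,-3,44],"delta_rot":[-0.008,-0.013,-0.083],"hand":-1},{"xyz":[44,-3,44],"delta_rot":[-0.008,-0.013,-0.083],"hand":-1},{"xyz":[44,-3,44],"delta_rot":[-0.008,-0.013,-0.083],"hand":-1}]'
python3 - <<'E'
from h import *
m=vision.camera_model("wrist");im=vision.capture("wrist");np.save("w3.npy",m);cv2.imwrite("pics/w3.png",im[:,:,::-1])
t=vision.capture("top");cv2.imwrite("pics/t3.png",t[:,:,::-1])
R=grasp_rot(1.11);k=np.array([.4974,.0286,.146])
go(k+.011*R[:,2],R);print(bot.read_state()['joint_positions'])
print("knob pred px",proj("wrist",k,m))
E
```

```text
time_s: 11.5
position: [0.4665, 0.0993, 0.2258]
tcp_rot: [[-0.286, 0.912, 0.294], [0.647, 0.41, -0.643], [-0.707, 0.006, -0.707]]
force: [0.4, 0.8, 0.3]
opening: 1.001
grasp_force: 0.0
t 11.6 pos [0.4663 0.0993 0.2256] F [ 0.299   0.5207 -0.3537] open 0.9998379763968414
xyz mm [  1.6  -1.1 121.8] rot [ 0.0005 -0.0002 -0.0077]
[ 24.0364  27.5323 108.0595 -55.2554  59.3521  36.0448]
knob pred px [277.293  211.7294]
```

View pics/w3.png

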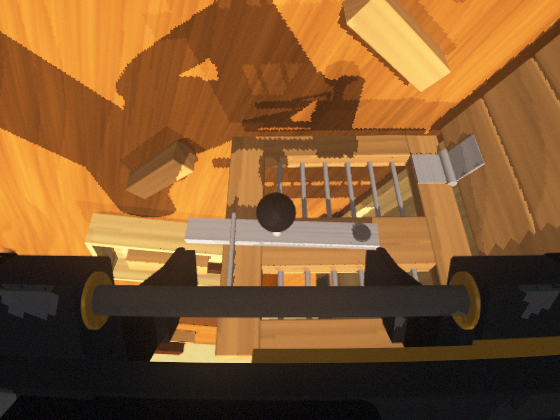

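The wrist view shows the knob at (276,211); I predicted (277,212), so the estimate holds. The bar runs from (187,231) to its pivot at (362,232).

```bash
python3 -m handwheel '[{"xyz":[1,-1,40],"delta_rot":[0,0,-0.007],"hand":-1},{"xyz":[1,-1,80],"delta_rot":[0,0,-0.007],"hand":-1},{"xyz":[1,-1,110],"delta_rot":[0,0,-0.007],"hand":-1},{"xyz":[1,-1,121],"delta_rot":[0,0,-0.007],"hand":-1},{"xyz":[1,-1,121],"delta_rot":[0,0,-0.007],"hand":1}]'
python3 -m handwheel '[{"xyz":[0,0,0],"delta_rot":[0,0,0],"hand":1},{"xyz":[0,0,0],"delta_rot":[0,0,0],"hand":1},{"xyz":[0,0,0],"delta_rot":[0,0,0],"hand":1},{"xyz":[0,0,0],"delta_rot":[0,0,0],"hand":1},{"xyz":[0,0,0],"delta_rot":[0,0,0],"hand":1}]'

```

```text
time_s: 12.22
position: [0.5001, 0.0212, 0.1383]
tcp_rot: [[-0.294, 0.91, 0.292], [0.643, 0.414, -0.644], [-0.707, -0.002, -0.707]]
force: [0.2, 0.1, -0.6]
opening: 0.949
grasp_force: 0.0
time_s: 12.85
position: [0.4999, 0.0215, 0.1382]
tcp_rot: [[-0.295, 0.91, 0.292], [0.643, 0.415, -0.644], [-0.707, -0.002, -0.707]]
force: [-1.3, 0.7, 0.1]
opening: 0.401
grasp_force: 1.9
```

```bash
python3 -m handwheel '[{"xyz":[0,0,0],"delta_rot":[0,0,0],"hand":1},{"xyz":[0,0,0],"delta_rot":[0,0,0],"hand":1},{"xyz":[0,0,0],"delta_rot":[0,0,0],"hand":1},{"xyz":[0,0,0],"delta_rot":[0,0,0],"hand":1},{"xyz":[0,0,0],"delta_rot":[0,0,0],"hand":1}]'
cat >> h.py <<'E'
def axR(a,t): return Ro.from_rotvec(np.array(a)*t).as_matrix()
def plan(th0,ph0,targets,twist=1.0):
    """rigid grasp: move from (th0,ph0) to each (th,ph); prints rows in current tool frame"""
    s=bot.read_state();R0=np.array(s["tcp_rot"]);p0=np.array(s["position"])
    d,n=dn(th0);piv=H0+.105*d+.009*n
    # latch axis: positive lifts the tip
    ax=np.cross(d,[0,0,1]);  # d rotates towards +z
    for th,ph in targets:
        Q=axR(ax,ph-ph0);p=piv+Q@(p0-piv);R=Q@R0 if twist else R0
        Z=axR([0,0,1],-(th-th0));p=H0+Z@(p-H0);R=Z@R
        print("th %.2f ph %.2f"%(th,ph),"xyz",(R0.T@(p-p0)*1000).round(1),"rot",Ro.from_matrix(R0.T@R).as_rotvec().round(3))
E
python3 - <<'E'
from h import *
s=bot.read_state();print(s["position"],s["force"],s["grasp_force"])
k=s["position"]-.011*s["tcp_rot"][:,2];v=(k-H0)[:2];print("knob",k,"r",np.linalg.norm(v),"th",np.radians(YH)-np.arctan2(v[1],v[0])-np.arctan(47/180))
plan(1.11,-.05,[(1.11,p) for p in (.03,.11,.19,.25,.3)])
E
```

```text
time_s: 13.48
position: [0.4984, 0.0207, 0.1381]
tcp_rot: [[-0.295, 0.911, 0.289], [0.643, 0.413, -0.645], [-0.707, -0.004, -0.707]]
force: [-5.4, -1.3, 2.7]
opening: 0.349
grasp_force: 30.0
[0.4984 0.0207 0.1381] [-5.4262 -1.2592  2.6849] 29.98344079591334
knob [0.4952 0.0278 0.1458] r 0.18910384931764654 th 1.1088532359507208
th 1.11 ph 0.03 xyz [-4.4 -0.7 -4.4] rot [ 0.057 -0.    -0.057]
th 1.11 ph 0.11 xyz [-8.9 -1.  -8.9] rot [ 0.113 -0.    -0.113]
th 1.11 ph 0.19 xyz [-13.4  -0.7 -13.4] rot [ 0.17  -0.001 -0.17 ]
th 1.11 ph 0.25 xyz [-16.7  -0.1 -16.7] rot [ 0.212 -0.001 -0.212]
th 1.11 ph 0.30 xyz [-19.4   0.5 -19.4] rot [ 0.247 -0.001 -0.248]
```

```bash
python3 -m handwheel '[{"xyz":[-4.4,-0.7,-4.4],"delta_rot":[0.057,0,-0.057],"hand":1},{"xyz":[-8.9,-1,-8.9],"delta_rot":[0.113,0,-0.113],"hand":1},{"xyz":[-13.4,-0.7,-13.4],"delta_rot":[0.17,0,-0.17],"hand":1},{"xyz":[-16.7,0,-16.7],"delta_rot":[0.212,0,-0.212],"hand":1},{"xyz":[-19.4,0.5,-19.4],"delta_rot":[0.247,0,-0.248],"hand":1}]'
python3 - <<'E'
from h import *
s=bot.read_state();k=s["position"]-.011*s["tcp_rot"][:,2];print("knob",k,s["moment"],s["joint_positions"])
plan(1.11,.3,[(t,.3) for t in (1.06,1.0,.92,.84,.76)])
E
```

```text
time_s: 14.1
position: [0.4987, 0.0214, 0.1648]
tcp_rot: [[-0.517, 0.853, 0.067], [0.543, 0.388, -0.745], [-0.661, -0.349, -0.664]]
force: [-4.0, -2.4, -2.1]
opening: 0.353
grasp_force: 30.0
knob [0.498  0.0295 0.1721] [ 0.3285  0.5469 -0.5765] [ 14.963   38.1384 102.2044 -54.6766  64.5422  18.0331]
th 1.06 ph 0.30 xyz [-6.1 -1.7  6.9] rot [-0.033 -0.017 -0.033]
th 1.00 ph 0.30 xyz [-13.6  -3.1  15.1] rot [-0.073 -0.038 -0.073]
th 0.92 ph 0.30 xyz [-23.9  -4.   25.9] rot [-0.126 -0.066 -0.126]
th 0.84 ph 0.30 xyz [-34.5  -3.8  36.4] rot [-0.179 -0.094 -0.179]
th 0.76 ph 0.30 xyz [-45.4  -2.5  46.5] rot [-0.231 -0.122 -0.232]
```

```bash
python3 -m handwheel '[{"xyz":[-6.1,-1.7,6.9],"delta_rot":[-0.033,-0.017,-0.033],"hand":1},{"xyz":[-13.6,-3.1,15.1],"delta_rot":[-0.073,-0.038,-0.073],"hand":1},{"xyz":[-23.9,-4,25.9],"delta_rot":[-0.126,-0.066,-0.126],"hand":1},{"xyz":[-34.5,-3.8,36.4],"delta_rot":[-0.179,-0.094,-0.179],"hand":1},{"xyz":[-45.4,-2.5,46.5],"delta_rot":[-0.231,-0.122,-0.232],"hand":1}]'
cat >> h.py <<'E'
def where():
    s=bot.read_state();k=s["position"]-.011*s["tcp_rot"][:,2];v=(k-H0)[:2]
    th=np.radians(YH)-np.arctan2(v[1],v[0])-np.arctan(47/180);th=(th+np.pi)%(2*np.pi)-np.pi
    print("knob",k,"r",np.linalg.norm(v),"th",th,"F",s["force"],"M",s["moment"],"j",s["joint_positions"],s["grasp_force"]);return th
E
python3 - <<'E'
from h import *
th=where();plan(th,.3,[(t,.3) for t in (.68,.60,.52,.44,.36)])
E
```

```text
time_s: 14.72
position: [0.5236, -0.039, 0.1646]
tcp_rot: [[-0.672, 0.667, 0.321], [0.331, 0.659, -0.675], [-0.662, -0.347, -0.664]]
force: [-3.1, -1.5, -1.0]
opening: 0.353
grasp_force: 30.0
knob [ 0.5201 -0.0316  0.1719] r 0.18586784453249103 th 0.7640498966141829 F [-3.1369 -1.5138 -1.0307] M [ 0.3602  0.6378 -0.5487] j [  6.6534  34.9811 113.6138 -78.7755  46.1579  19.1873] 29.974553771317005
th 0.68 ph 0.30 xyz [-10.3  -2.6  11.6] rot [-0.056 -0.029 -0.056]
th 0.60 ph 0.30 xyz [-20.5  -3.9  22.4] rot [-0.109 -0.057 -0.109]
th 0.52 ph 0.30 xyz [-31.   -4.1  33. ] rot [-0.162 -0.085 -0.162]
th 0.44 ph 0.30 xyz [-41.8  -3.1  43.3] rot [-0.215 -0.112 -0.215]
th 0.36 ph 0.30 xyz [-52.8  -1.1  53.1] rot [-0.267 -0.14  -0.268]
```

```bash
python3 -m handwheel '[{"xyz":[1,0,0],"delta_rot":[0,0.09,0],"hand":1},{"xyz":[2,0,0],"delta_rot":[0,0.18,0],"hand":1},{"xyz":[3,0,-0.4],"delta_rot":[0,0.27,0],"hand":1},{"xyz":[4,0,-0.8],"delta_rot":[0,0.36,0],"hand":1},{"xyz":[4,0,-0.8],"delta_rot":[0,0.38,0],"hand":1}]'
python3 - <<'E'
from h import *
th=where();plan(th,.3,[(t,.3) for t in (.68,.60,.52,.44,.36)])
E
```

```text
time_s: 15.35
position: [0.5215, -0.0379, 0.1635]
tcp_rot: [[-0.741, 0.669, 0.048], [0.56, 0.657, -0.505], [-0.37, -0.348, -0.862]]
force: [-3.9, -2.0, -0.1]
opening: 0.35
grasp_force: 30.0
knob [ 0.521  -0.0323  0.1729] r 0.1854364746249892 th 0.7583211030591146 F [-3.9174 -1.9959 -0.1408] M [-0.0826  0.4605 -0.2773] j [  0.1523  31.5318 102.8705 -40.9058  50.4843 -20.498 ] 29.99717641621828
th 0.68 ph 0.30 xyz [-12.9  -2.5   6.6] rot [-0.029 -0.027 -0.067]
th 0.60 ph 0.30 xyz [-26.4  -4.   13. ] rot [-0.059 -0.055 -0.136]
th 0.52 ph 0.30 xyz [-40.2  -4.4  19. ] rot [-0.088 -0.083 -0.205]
th 0.44 ph 0.30 xyz [-54.1  -3.7  24.7] rot [-0.118 -0.111 -0.274]
th 0.36 ph 0.30 xyz [-68.   -1.8  29.9] rot [-0.147 -0.138 -0.343]
```

```bash
python3 -m handwheel '[{"xyz":[-12.9,-2.5,6.6],"delta_rot":[-0.029,-0.027,-0.067],"hand":1},{"xyz":[-26.4,-4,13],"delta_rot":[-0.059,-0.055,-0.136],"hand":1},{"xyz":[-40.2,-4.4,19],"delta_rot":[-0.088,-0.083,-0.205],"hand":1},{"xyz":[-54.1,-3.7,24.7],"delta_rot":[-0.118,-0.111,-0.274],"hand":1},{"xyz":[-68,-1.8,29.9],"delta_rot":[-0.147,-0.138,-0.343],"hand":1}]'
python3 - <<'E'
from h import *
th=where();plan(th,.3,[(t,.3) for t in (.30,.24,.18,.12,.07)])
E
```

```text
time_s: 15.98
position: [0.5724, -0.0916, 0.1633]
tcp_rot: [[-0.901, 0.359, 0.243], [0.225, 0.866, -0.446], [-0.37, -0.348, -0.861]]
force: [-2.8, -1.0, -1.9]
opening: 0.349
grasp_force: 30.0
knob [ 0.5698 -0.0867  0.1728] r 0.18480862219136104 th 0.3609427242162928 F [-2.7676 -0.9839 -1.8552] M [ 0.2085  0.4403 -0.2129] j [ -8.0798  30.583  105.3582 -46.9026  33.9353 -42.4236] 29.999685874208808
th 0.30 ph 0.30 xyz [-10.   -2.1   5.1] rot [-0.023 -0.021 -0.052]
th 0.24 ph 0.30 xyz [-20.   -3.6  10. ] rot [-0.045 -0.042 -0.104]
th 0.18 ph 0.30 xyz [-30.1  -4.4  14.7] rot [-0.067 -0.063 -0.156]
th 0.12 ph 0.30 xyz [-40.4  -4.6  19.2] rot [-0.089 -0.084 -0.208]
th 0.07 ph 0.30 xyz [-49.1  -4.3  22.8] rot [-0.108 -0.101 -0.251]
```

```bash
python3 -m handwheel '[{"xyz":[-10,-2.1,5.1],"delta_rot":[-0.023,-0.021,-0.052],"hand":1},{"xyz":[-20,-3.6,10],"delta_rot":[-0.045,-0.042,-0.104],"hand":1},{"xyz":[-30.1,-4.4,14.7],"delta_rot":[-0.067,-0.063,-0.156],"hand":1},{"xyz":[-40.4,-4.6,19.2],"delta_rot":[-0.089,-0.084,-0.208],"hand":1},{"xyz":[-49.1,-4.3,22.8],"delta_rot":[-0.108,-0.101,-0.251],"hand":1}]'
python3 - <<'E'
from h import *
th=where();plan(th,.3,[(t,.3) for t in (.05,.03,.01,-.01,-.03)])
t=vision.capture("side");cv2.imwrite("pics/s4.png",cv2.resize(t[120:280,215:415,::-1],None,fx=3.5,fy=3.5,interpolation=cv2.INTER_CUBIC))
E
```

```text
time_s: 16.6
position: [0.6214, -0.116, 0.1633]
tcp_rot: [[-0.928, 0.095, 0.362], [-0.044, 0.933, -0.357], [-0.371, -0.347, -0.861]]
force: [-1.9, 1.2, -2.0]
opening: 0.352
grasp_force: 30.0
knob [ 0.6174 -0.1121  0.1728] r 0.18413276512645524 th 0.06738694401803125 F [-1.9293  1.2147 -2.0438] M [0.5256 0.4606 0.1656] j [-13.5798  31.2453 103.6791 -40.8828  23.5839 -67.2256] 29.999909531325102
th 0.05 ph 0.30 xyz [-2.8 -0.7  1.5] rot [-0.006 -0.006 -0.015]
th 0.03 ph 0.30 xyz [-6.1 -1.4  3.2] rot [-0.014 -0.013 -0.032]
th 0.01 ph 0.30 xyz [-9.3 -2.   4.8] rot [-0.021 -0.02  -0.049]
th -0.01 ph 0.30 xyz [-12.6  -2.5   6.5] rot [-0.029 -0.027 -0.067]
th -0.03 ph 0.30 xyz [-16.   -3.    8.1] rot [-0.036 -0.034 -0.084]
```

View pics/s4.png

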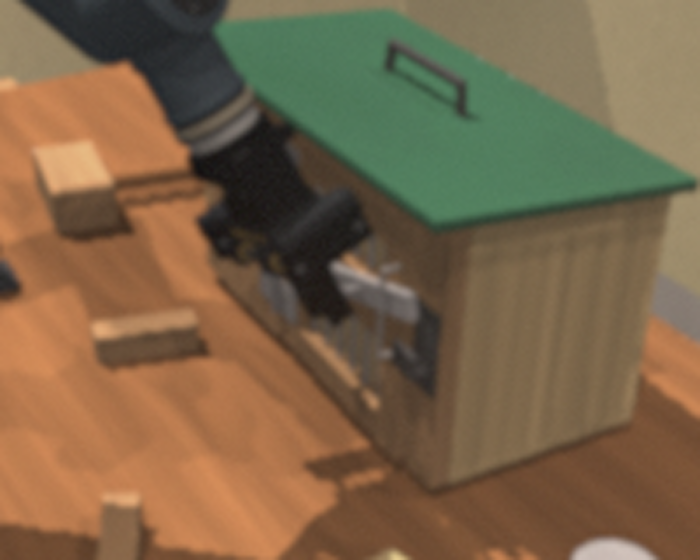

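The door is nearly shut, with the bar (tip at crop (415,300)) above the keeper at (410,360).

```bash
python3 -m handwheel '[{"xyz":[-2.8,-0.7,1.5],"delta_rot":[-0.006,-0.006,-0.015],"hand":1},{"xyz":[-6.1,-1.4,3.2],"delta_rot":[-0.014,-0.013,-0.032],"hand":1},{"xyz":[-9.3,-2,4.8],"delta_rot":[-0.021,-0.02,-0.049],"hand":1},{"xyz":[-11,-2.2,5.6],"delta_rot":[-0.025,-0.024,-0.058],"hand":1},{"xyz":[-11,-2.2,5.6],"delta_rot":[-0.025,-0.024,-0.058],"hand":1}]'
python3 - <<'E'
from h import *
th=where();plan(th,.3,[(th-.02,.3),(th,.24),(th,.16),(th,.08),(th,.02)])
E
```

```text
time_s: 17.27
position: [0.628, -0.1186, 0.1613]
tcp_rot: [[-0.926, 0.035, 0.375], [-0.099, 0.938, -0.332], [-0.363, -0.345, -0.866]]
force: [-10.0, 2.7, 2.6]
opening: 0.345
grasp_force: 30.1
knob [ 0.6239 -0.1149  0.1708] r 0.18462267881296354 th 0.0291472122799048 F [-10.005    2.7028   2.5671] M [ 0.8689  1.4219 -0.529 ] j [-14.5921  31.4826 103.2865 -37.1051  22.0998 -74.711 ] 30.060556959360838
th 0.01 ph 0.30 xyz [-3.2 -0.8  1.7] rot [-0.007 -0.007 -0.017]
th 0.03 ph 0.24 xyz [1.8 1.1 4.2] rot [-0.055 -0.001  0.024]
th 0.03 ph 0.16 xyz [4.1 3.  9.7] rot [-0.129 -0.003  0.055]
th 0.03 ph 0.08 xyz [ 6.3  5.3 15. ] rot [-0.202 -0.005  0.087]
th 0.03 ph 0.02 xyz [ 7.9  7.4 18.8] rot [-0.257 -0.006  0.111]
```

```bash
python3 -m handwheel '[{"xyz":[-1,0,0.5],"delta_rot":[0,0,0],"hand":1},{"xyz":[-2,0,1],"delta_rot":[0,0,0],"hand":1},{"xyz":[-3,0,1.5],"delta_rot":[0,0,0],"hand":1},{"xyz":[-3,0,1.5],"delta_rot":[0,0,0],"hand":1},{"xyz":[-3,0,1.5],"delta_rot":[0,0,0],"hand":1}]'
python3 - <<'E'
from h import *
th=where()
t=vision.capture("side");cv2.imwrite("pics/s5.png",cv2.resize(t[170:250,280:360,::-1],None,fx=7,fy=7,interpolation=cv2.INTER_CUBIC))
E
```

```text
time_s: 17.9
position: [0.628, -0.1189, 0.16]
tcp_rot: [[-0.929, 0.035, 0.368], [-0.096, 0.938, -0.333], [-0.357, -0.345, -0.868]]
force: [-16.0, 1.8, 4.8]
opening: 0.352
grasp_force: 30.0
knob [ 0.624  -0.1153  0.1695] r 0.1849252388557424 th 0.02806582636622945 F [-16.0083   1.7914   4.7812] M [ 0.8668  2.1071 -0.8083] j [-14.5391  31.6569 103.0186 -36.7646  22.6098 -75.017 ] 30.044699907302856
```

View pics/s5.png

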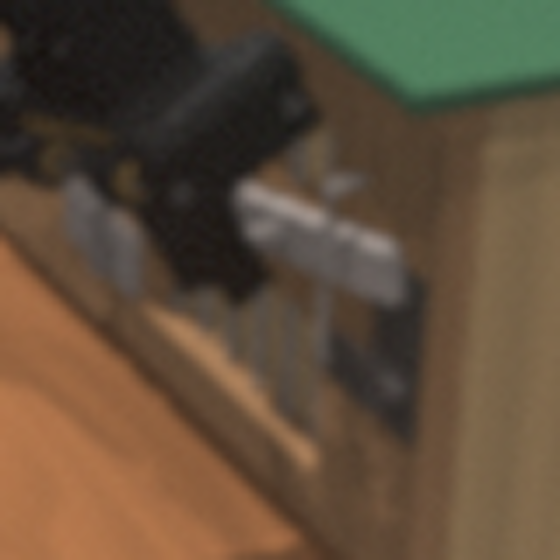

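The door is flush on its stop (the force rises with no further movement), and the bar tip (crop (395,280)) is above the keeper's notch (370,370). Next I lower the bar.

```bash
python3 - <<'E'
from h import *
plan(.028,.26,[(.028,p) for p in (.2,.15,.1,.05,.02)])
E
```

```text
th 0.03 ph 0.20 xyz [1.7 1.2 4.2] rot [-0.055 -0.001  0.023]
th 0.03 ph 0.15 xyz [3.1 2.4 7.6] rot [-0.101 -0.002  0.043]
th 0.03 ph 0.10 xyz [ 4.5  3.7 11. ] rot [-0.147 -0.004  0.062]
th 0.03 ph 0.05 xyz [ 5.9  5.3 14.3] rot [-0.194 -0.005  0.081]
th 0.03 ph 0.02 xyz [ 6.7  6.3 16.2] rot [-0.221 -0.005  0.093]
```

```bash
python3 -m handwheel '[{"xyz":[1.7,1.2,4.2],"delta_rot":[-0.055,0,0.023],"hand":1},{"xyz":[3.1,2.4,7.6],"delta_rot":[-0.101,0,0.043],"hand":1},{"xyz":[4.5,3.7,11],"delta_rot":[-0.147,0,0.062],"hand":1},{"xyz":[5.9,5.3,14.3],"delta_rot":[-0.194,0,0.081],"hand":1},{"xyz":[6.7,6.3,16.2],"delta_rot":[-0.221,0,0.093],"hand":1}]'
python3 -c "
from h import *
where()"
```

```text
time_s: 18.58
position: [0.6281, -0.1189, 0.1408]
tcp_rot: [[-0.926, 0.033, 0.375], [-0.01, 0.994, -0.112], [-0.377, -0.108, -0.92]]
force: [-19.0, -7.9, 2.8]
opening: 0.347
grasp_force: 30.1
knob [ 0.6239 -0.1176  0.1509] r 0.18719573570046702 th 0.02428196180445763 F [-19.0477  -7.9263   2.8291] M [-0.7943  2.8849 -1.0585] j [ -21.6391   32.2655  102.5088    5.1379   22.331  -115.284 ] 30.05372858606279
```

```bash
python3 -m handwheel '[{"xyz":[3,0,-1],"delta_rot":[0,0,0],"hand":1},{"xyz":[5,2,-1.5],"delta_rot":[0,0,0],"hand":1},{"xyz":[5,2,-1.5],"delta_rot":[0,0,0],"hand":-1},{"xyz":[5,2,-1.5],"delta_rot":[0,0,0],"hand":-1},{"xyz":[5,2,-1.5],"delta_rot":[0,0,0],"hand":-1}]'
python3 -m handwheel '[{"xyz":[0,0,0],"delta_rot":[0,0,0],"hand":-1},{"xyz":[0,0,0],"delta_rot":[0,0,0],"hand":-1},{"xyz":[0,0,0],"delta_rot":[0,0,0],"hand":-1},{"xyz":[0,0,0],"delta_rot":[0,0,0],"hand":-1},{"xyz":[0,0,0],"delta_rot":[0,0,0],"hand":-1}]'
python3 -c "
from h import *
where()"
```

```text
time_s: 19.2
position: [0.6326, -0.1177, 0.1447]
tcp_rot: [[-0.918, 0.034, 0.394], [-0.014, 0.993, -0.118], [-0.395, -0.114, -0.911]]
force: [0.2, -0.3, -0.2]
opening: 0.606
grasp_force: 0.0
time_s: 19.82
position: [0.6316, -0.1178, 0.144]
tcp_rot: [[-0.919, 0.034, 0.392], [-0.013, 0.993, -0.118], [-0.394, -0.114, -0.912]]
force: [0.3, -0.2, 0.1]
opening: 0.995
grasp_force: 0.0
knob [ 0.6273 -0.1165  0.1541] r 0.18514812349941911 th 0.008890532000133788 F [ 0.3344 -0.2376  0.103 ] M [ 0.1466  0.235  -0.0169] j [ -21.4187   32.0711  102.7624    5.3273   21.1319 -115.3414] 0.0
```

```bash
python3 -m handwheel '[{"xyz":[10,0,-25],"delta_rot":[0,0,0],"hand":-1},{"xyz":[30,0,-60],"delta_rot":[0,0,0],"hand":-1},{"xyz":[60,0,-100],"delta_rot":[0,0,0],"hand":-1},{"xyz":[90,0,-140],"delta_rot":[0,0,0],"hand":-1},{"xyz":[120,0,-170],"delta_rot":[0,0,0],"hand":-1}]'
python3 - <<'E'
from h import *
im=vision.capture("wrist");s=vision.capture("side");t=vision.capture("top")
a=cv2.resize(s[110:370,210:410],(400,520),interpolation=cv2.INTER_CUBIC);b=cv2.resize(t[150:330,330:500],(390,413),interpolation=cv2.INTER_CUBIC)
o=np.zeros((520,790,3),np.uint8);o[:,:400]=a;o[:413,400:]=b;cv2.imwrite("pics/f.png",o[:,:,::-1]);cv2.imwrite("pics/fw.png",im[:,:,::-1])
E
```

```text
time_s: 20.45
position: [0.4534, -0.0991, 0.253]
tcp_rot: [[-0.919, 0.034, 0.394], [-0.014, 0.993, -0.119], [-0.395, -0.114, -0.912]]
force: [-0.3, -0.1, 0.9]
opening: 1.002
grasp_force: 0.0
```

View pics/f.png

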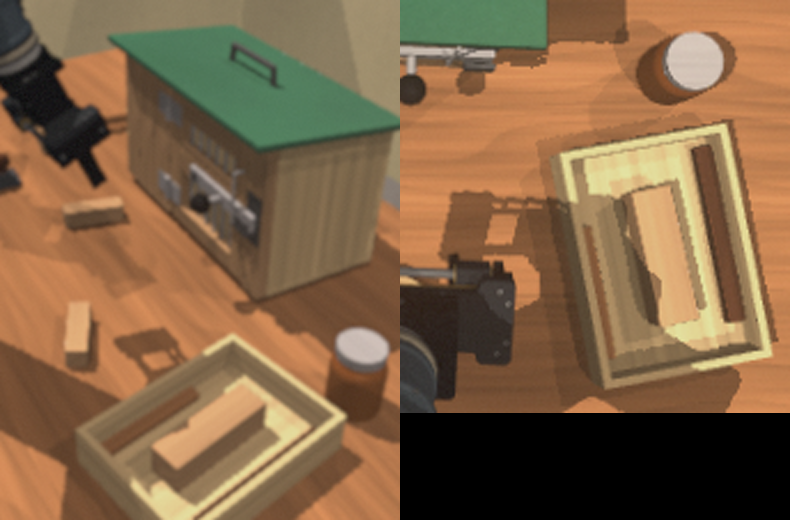

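The composite shows the offcut flat in the tray and clear of the slips, the door shut with the bar across the keeper at (245,215), and the jar undisturbed. I'll check the bar's seating numerically from the knob's height.

```bash
python3 - <<'E'
from h import *
def blob(n,c,r,th):
    im=vision.capture(n);g=im.max(2);x,y=int(c[0]),int(c[1]);m=(g[y-r:y+r,x-r:x+r]<th).astype(np.uint8)
    k,l,s,ce=cv2.connectedComponentsWithStats(m)
    for i in range(1,k):
        if s[i,4]>25: print(n,th,s[i][:5]+[x-r,y-r,0,0,0],ce[i]+[x-r,y-r])
k0=np.array([.628,-.1165,.15])
for n in("side","top","wrist"):
    print(n,proj(n,k0),"dz10",proj(n,k0+[0,0,.01])-proj(n,k0))
    for th in(55,75): blob(n,proj(n,k0),25 if n=="wrist" else 12,th)
E
```

```text
side [309.8863 210.6876] dz10 [ 0.0997 -2.8699]
side 55 [306 208   9   8  55] [309.7636 211.4909]
side 75 [305 207  11  10  81] [309.716  211.3827]
top [334.3896 187.8179] dz10 [ 0.403 -0.646]
top 75 [328 183  13  12 125] [334.192 188.504]
wrist [280.3368 307.8139] dz10 [-1.1045  8.1235]
wrist 55 [ 255  286   50   36 1562] [278.7446 302.3617]
wrist 75 [ 255  284   50   39 1672] [279.4217 302.2805]
```

Combining the side and top views puts the knob at z ≈ 0.149 m. The bar resting on the lip would put it at about 0.160 m, so the bar is down in the notch.

```bash
python3 -c "
from rig import workorder
print(workorder.hand_in())"
```

```text
the job is handed in; nothing more can be done
None
```

The job is handed in at about 21 s of the 61 s allowed: the offcut lies flat in the tray, the door is shut and the latch bar is down in the keeper's notch, and the robot never moved against the plane, the mallet or the jar (only the jar was checked in the last picture).

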